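# Cap the waste-oil caddy with a camlock cap

### The job

Close the waste-oil caddy in the garage: put the cam-arm cap over the caddy's grooved adaptor with its two arms still raised, and press it fully home against the stiff rubber seal, stopping gently when the seal bottoms, never ramming it. Then swing its two cam arms down to their stops, first one and then the other, so that the cap is locked on, and let go. Leave the spray can, the hammer and the screwdriver where they are.

Things in the scene. Friction and masses are not known exactly. Their poses are not given: they have to be found in the camera images.
- caddy: Yellow waste-oil caddy, a fixed metal box 240 x 180 mm, top 110 mm above the bench; origin centre of underside, x along the long side. The adaptor stands at x = -35 mm, y = 0. Also on its top: a carrying bar, 23 mm high, at x = 85 mm and a black breather, 16 mm high, at x = 45, y = -62 mm.
- adaptor (a point): Seat on the adaptor's axis, z up, 91.5 mm above the caddy's top and 1.5 mm above the adaptor's metal rim: where the cap's ceiling rests when home. The adaptor is a fixed, upright, round aluminium fitting: rim 40 mm in diameter and 14.5 mm tall, its top edge chamfered 3.5 x 4 mm; below it a groove 31 mm in diameter, about 20 mm tall; below that 40 mm in diameter again.
- seal: Round black rubber seal, 29 mm in diameter, standing in the adaptor's rim. Its origin is 14 mm below its top, z up. The top starts 11 to 14 mm above its stop (adaptor is its top at the stop), slides straight down under a push of about 14 N (a little more with speed) and stays where it is pushed; at the stop it is hard.
- cap_center (a point): Centre (half-way up) of the loose aluminium camlock cap, about 0.44 kg; z up. It starts standing on the bench, mouth down. A twelve-sided drum 54 mm across flats, 49 mm tall; this point is 24.5 mm above the mouth. The flats at its +x and -x, 14 mm wide, are free to grip over the full height; cam arms are hinged at +y (cam_a) and -y (cam_b).
- cap_ceiling (a point): Centre of the cap's inner ceiling, on its axis, 41.5 mm above the mouth, 17 mm above cap_center; axes as the cap's. The bore is 42 mm in diameter, open at the mouth. Fully home, the ceiling rests on the seal at its stop and this point meets adaptor. How the cap is turned about the adaptor does not matter.
- cam_a (a joint): Angle of cam arm a: 0 = raised, pointing outwards 45 deg above level; grows as it swings outwards and down; 1.658 = stop, 50 deg below level, locked. Stiff (0.12 N m: 5 N pressed down 24 mm outside the hinge); stays where left. Its cam enters the adaptor's groove; with the cap over about 9 mm from home it hits the rim and the arm stops part-way.
- cam_b (a joint): As cam_a, for the opposite arm.
- cam_a_hinge (a point): Hinge axis of cam arm a: 30 mm from the cap's axis at the cap's +y, 20 mm above its mouth. The arm is a steel bar 15 mm wide and 6 mm thick.
- cam_b_hinge (a point): Hinge axis of cam arm b, the same at the cap's -y.
- cam_a_tip (a point): Outer end of cam arm a, 66 mm from its hinge axis.
- cam_b_tip (a point): Outer end of cam arm b, 66 mm from its hinge axis.
- spray_can_center (a point): Centre of an upright grey spray can, 54 mm in diameter, 150 mm tall. Bystander.
- hammer: Hammer lying on the bench, about 260 mm long, handle to its -x. Bystander.
- screwdriver: Screwdriver lying on the bench, about 200 mm long, handle to its -x. Bystander.
Mind the look-alikes: they are no part of the job. What is shaped like the part that bears cap_center but red is not meant.

How it is judged:
By the outcome, as a careful person would: the job done as asked, in the order asked, and still so for the second after the job is handed in, with the robot touching nothing.
It also fails if it takes over 54 s, if anything falls off the work surface, if the arm or the gripper's body presses on something with over 40 N, if the wrist force passes 120 N, or if a joint passes its speed limit or range.

### The arm

A 6-joint arm with a two-finger parallel gripper is mounted at the origin on the work surface. World frame = base frame: x ahead of the robot, y to its left, z up, the work surface at z = 0. Lengths are in mm, angles in rad, forces in N, time in s.
With the tool pointing down it reaches from about 400 to 925 mm from the base axis. Payload 12.5 kg.
Tool frame: the origin (TCP) lies at the centre of the arm's flange, where the gripper is bolted on; the fingertips stand 190 mm ahead of it and the grasp point (between the pads) lies env.grip_point_offset ahead of it (env.grip_point_offset is the distance from the TCP to the grasp point, in mm); z points along the fingers, x is the direction in which the jaws open and shut, and the axes are right-handed (so a half turn about z gives the same grasp; the last joint's range is limited). The gripper opens to 95 mm and grips with 3 to 60 N. Pads are 20 mm wide; open, the fingers measure 119 mm over their backs; the gripper's body (75 mm by 180 mm) begins 59 mm behind the grasp point.
Start: joints at [-1.414, 0.491, 1.559, -0, 1.092, -0.106], TCP at [162.386, -603.536, 404.761] pointing down, gripper open.
Joint ranges: [-3.1, 3.1], [-0.84, 2.19], [0.05, 2.79], [-1.13, 4.28], [0.06, 2.93], [-2.69, 2.69]. Speed limits (rad/s): [2.22, 2.22, 2.79, 3.14, 3.14, 3.14].

### API

Orientations are given as [roll, pitch, yaw] about the fixed x, y, z axes, in that order (R = Rz(yaw) Ry(pitch) Rx(roll)).
In Python, from cell import state, read_camera, camera_model, job_done, env gives the robot as it stands.
- The arm moves only by the tool arm_command, never from a script. Its argument "steps" is a list of rows, each a list of 6 numbers: the shift along the tool's x, y, z in cm, then the turn, a rotation vector about the tool's x, y, z in degrees. In form: [[dx, dy, dz, rx, ry, rz], ...]. A call has 1 to 12 rows; each row is the pose to reach, as a shift and turn from the pose commanded when the call began, along the tool's axes at that moment; what a row does not reach only later rows make up. A row lasts 1/12 s, in which the tool goes at most 41.7 mm and 7.16 degrees, less where a joint would pass 70% of its speed; a pose out of reach is approached as far as the arm can. A call with a gripper value outside its range is refused whole. "jaw" is the finger opening in cm, from 0 to 9.51, set as the call begins (left out, the last holds). The fingers move at their own pace and stop on an object; the grip force is fixed at half the most. Time passes only in rows, so rows that repeat a pose let the fingers close. It gives the time, the measured TCP pose, the force and the opening at its end, in the units of the state.
- state(): the state, without advancing time (a new reading comes with each control period).
- read_camera(name): name is "side" or "top"; returns the picture (420x560x3 uint8, red, green, blue); there is no depth.
- camera_model(name): a dict with "K" (3x3 intrinsics, pixels), "xyz" and "rotation" of the camera in the world. Camera axes: x right, y up, looking along -z (the intrinsics and any distortion apply to the point x, -y, -z); pixel columns grow to the right and rows downward; lengths in mm; the calibration is good to about 2 mm. A picture is of the moment at which its call begins. camera_model takes no time and is no camera call.
- job_done(): hands the job in, once; it reports no verdict.
The state is a dict: "t": time; "joints": joint angles; "qvel": joint speeds; "tau": joint torques, N m; "eef_pos": TCP position; "tcp_rot": TCP orientation; "ft_force": force on the tool from outside, world axes, zero at the start; "moment": the same for the moment, N m; "opening": opening from 0.0 (shut) to 1.0 (fully open).
Only numpy, scipy, OpenCV 4.12 (cv2) and the standard library are available. Lean on these libraries where they do the work, as an engineer would, in place of code of your own. Each camera call takes 0.05 s, during which the arm holds its last target. There are 200 camera calls.

## Working session

There is one attempt and no reset: what is moved stays moved. The work goes in short steps, Python scripts to look and compute and a tool call to move; the robot and the scene stay as the last step left them, time stands still between calls to the robot, and variables do not carry over. Pictures are saved under pics/ and viewed, about 8 in all and at most 12, crops included, and the job is handed in when it is done.

Besides the shell and the picture viewer there is one more tool, called after "Emit:" as name([rows], argument=value, ...), one row to a line, values as JSON. arm_command: Moves the arm, as the interface text tells. Its arguments: {"type":"object","properties":{"steps":{"type":"array"},"jaw":{"type":"number"}},"required":["steps"]}

```bash
ls; mkdir -p pics
python3 - <<'E'
from cell import *
import cv2
for n in("side","top"):
    cv2.imwrite(f"pics/{n}0.png",read_camera(n)[:,:,::-1]); m=camera_model(n); print(n,m)
print(state(),env.grip_point_offset)
E
```

```text
pics
side {'K': array([[447.86244683,   0.        , 275.00778208],
       [  0.        , 447.86244683, 208.02134011],
       [  0.        ,   0.        ,   1.        ]]), 'xyz': array([ 389.96676325,  929.04972686, 1194.28170474]), 'rotation': array([ 0.73327809,  0.01470267, -2.93055094])}
top {'K': array([[387.14441755,   0.        , 273.94698772],
       [  0.        , 387.14441755, 209.50975815],
       [  0.        ,   0.        ,   1.        ]]), 'xyz': array([ 3.94848248e+02, -2.86932996e-01,  1.26978961e+03]), 'rotation': array([ 0.18674723,  0.02474991, -1.59510805])}
{'t': 0.1, 'joints': array([-1.41361982e+00,  4.91474330e-01,  1.55937088e+00,  8.53940060e-06,
        1.09169175e+00, -1.05615971e-01]), 'qvel': array([ 3.71110254e-04,  3.13989553e-04, -8.68201891e-04, -8.11149125e-04,
       -5.96180077e-04, -5.91762677e-05]), 'tau': array([ 4.20604774e-03, -6.13623905e+01, -2.58606237e+01,  6.94148568e-02,
        4.69904998e-02, -4.00159718e-05]), 'eef_pos': array([ 162.3702227 , -603.51375022,  404.24166922]), 'tcp_rot': array([-3.14148557e+00,  9.38252268e-04, -1.30800774e+00]), 'ft_force': array([-0.31548887,  0.81289304, -0.1188628 ]), 'moment': array([0.00430183, 0.01154199, 0.02454477]), 'opening': 1.0027409848458821} 171.3
```

View pics/side0.png

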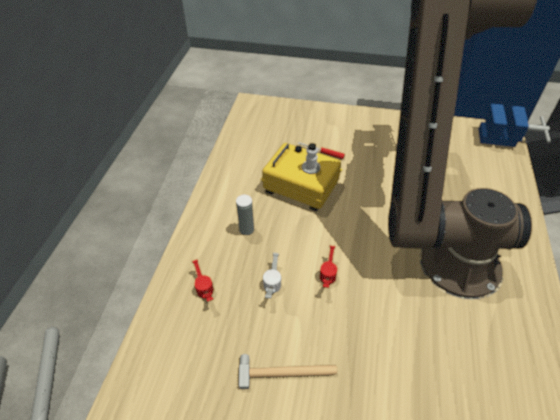

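View pics/top0.png

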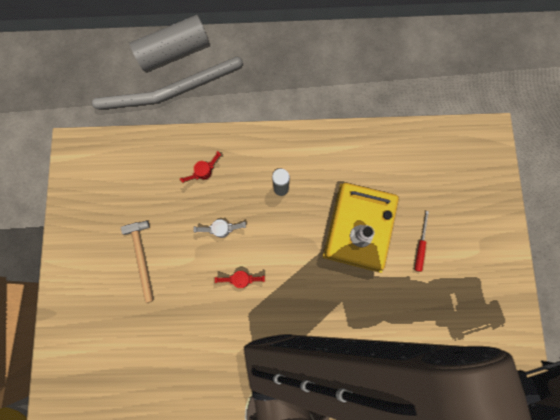

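The silver cap is at top (220,228) and side (272,281). The red look-alikes are at top (203,170) and (240,280). Only the silver one fits "aluminium", and an enlarged crop will confirm it.

```bash
cat > h.py <<'E'
import numpy as np, cv2
from scipy.spatial.transform import Rotation as R
from cell import *
def cam(n):
    m=camera_model(n); return m["K"],np.array(m["xyz"]),R.from_euler("xyz",m["rotation"]).as_matrix()
def ray(n,p):
    K,c,M=cam(n); d=np.linalg.inv(K)@[p[0],p[1],1]; return c,M@(d*[1,-1,-1])
def onz(n,p,z):
    c,d=ray(n,p); return c+d*(z-c[2])/d[2]
def proj(n,X):
    K,c,M=cam(n); q=(M.T@(np.array(X,float)-c))*[1,-1,-1]; q=K@q; return q[:2]/q[2]
def tri(p,q):
    c,d=ray("top",p); e,f=ray("side",q); s=np.linalg.lstsq(np.c_[d,-f],e-c,rcond=None)[0]
    a,b=c+s[0]*d,e+s[1]*f; return (a+b)/2,np.linalg.norm(a-b)
E
python3 - <<'E'
from h import *
t=cv2.imread("pics/top0.png");s=cv2.imread("pics/side0.png")
def c(i,x,y,w=80,h=60): return cv2.resize(i[y:y+h,x:x+w],(400,300),interpolation=cv2.INTER_CUBIC)
cv2.imwrite("pics/m.png",np.vstack([np.hstack([c(t,180,200),c(t,320,180,100,75+15)]),np.hstack([c(s,235,250),c(s,260,135,100,75)])]))
print(tri((220,228),(272,279)),tri((367,233),(312,147)))
E
```

```text
(array([572.87234774, 199.7990512 ,  37.8408758 ]), np.float64(0.1419583675961402)) (array([ 524.62627517, -232.75103659,  207.35320416]), np.float64(2.808580042647667))
```

View pics/m.png

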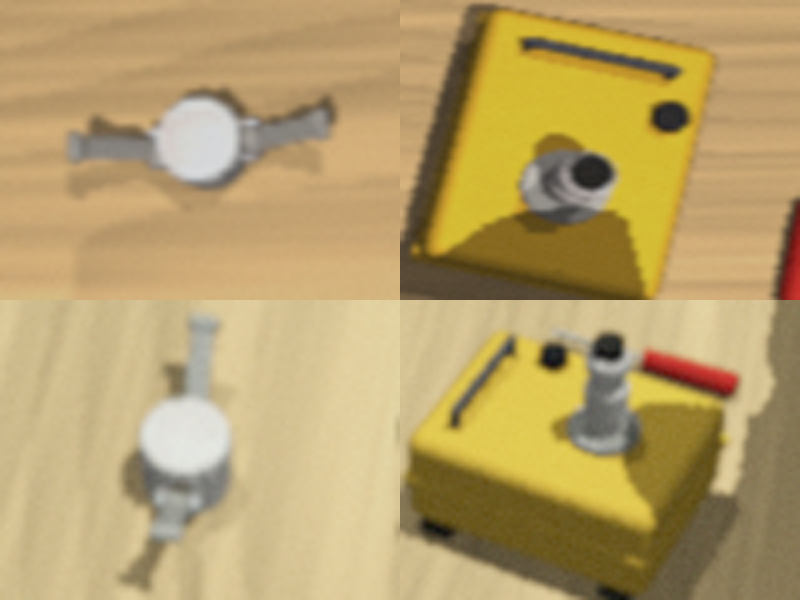

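The crop confirms the silver cap, with both arms raised and roughly along world y. Next I'll get exact centres.

Run:
```python
from h import *
def blob(n,x0,y0,x1,y1,f):
    i=cv2.imread(f"pics/{n}0.png")[y0:y1,x0:x1]; hsv=cv2.cvtColor(i,cv2.COLOR_BGR2HSV)
    k,l,st,ce=cv2.connectedComponentsWithStats(f(hsv).astype(np.uint8)); j=1+np.argmax(st[1:,4]); print(n,st[j],ce[j]+[x0,y0]); 
    c,_=cv2.findContours((l==j).astype(np.uint8),0,2); print("  ell",cv2.fitEllipse(c[0])[0][0]+x0,cv2.fitEllipse(c[0])[0][1]+y0); return ce[j]+[x0,y0]
br=lambda h:(h[...,2]>205)&(h[...,1]<40)
dk=lambda h:(h[...,2]<70)
a=blob("top",205,213,235,243,br); b=blob("side",258,264,288,294,br)
print("cap",onz("top",a,49),onz("side",b,49),tri(a,b))
a=blob("top",357,222,378,243,dk); b=blob("side",303,138,321,155,dk)
print("seal",onz("top",a,214),onz("side",b,214),tri(a,b))
f=lambda u,v:((u+.5)/5-.5+180,(v+.5)/5-.5+200)
p=onz("top",f(75,146),67);q=onz("top",f(322,123),67);d=p-q
print("tips",p,q,(p+q)/2,np.hypot(*d[:2]),np.degrees(np.arctan2(d[1],d[0])))
g=lambda u,v:((u+.5)/5-.5+235,(v+.5)/5-.5+250-60)
p=onz("side",g(203,322),67);q=onz("side",g(165,530),67);d=q-p
print("tips",p,q,(p+q)/2,np.hypot(*d[:2]),np.degrees(np.arctan2(d[1],d[0])))
s=R.from_euler("xyz",state()["tcp_rot"]).as_matrix();print(s.round(3))
```

```text
top [  7   8  15  14 170] [219.07058824 227.4       ]
  ell 219.06391048431396 227.3947401046753
side [  5   6  18  14 200] [271.66  276.315]
  ell 271.62812900543213 276.2106409072876
cap [573.20493104 200.96529692  49.        ] [574.23439932 197.68584994  49.        ] (array([573.09567274, 200.31606764,  53.06179406]), np.float64(0.9583261941265832))
top [ 6  5 10  9 67] [367.25373134 231.20895522]
  ell 367.20549488067627 231.2888069152832
side [ 6  6  6  6 29] [311.68965517 146.55172414]
  ell 311.74702739715576 146.49863529205322
seal [ 527.30355435 -232.31251591  214.        ] [ 526.50566941 -227.17369449  214.        ] (array([ 527.60669885, -233.47319229,  208.6983346 ]), np.float64(0.718410150489521))
tips [568.2764019  275.32372601  67.        ] [578.54760132 119.31006307  67.        ] [573.41200161 197.31689454  67.        ] 156.35140089303505 93.76664667751562
tips [578.13533061 126.98862045  67.        ] [568.70650671 275.7543852   67.        ] [573.42091866 201.37150282  67.        ] 149.0642662870384 93.62657478553541
[[ 0.26  -0.966 -0.   ]
 [-0.966 -0.26   0.001]
 [-0.001 -0.    -1.   ]]
```

```bash
cat >> h.py <<'E'
def go(x,y,z,yaw=None):
    s=state(); M=R.from_euler("xyz",s["tcp_rot"]); 
    yaw=s["tcp_rot"][2] if yaw is None else np.radians(yaw)
    T=R.from_euler("xyz",[np.pi,0,yaw]); d=M.inv().apply(np.array([x,y,z])-s["eef_pos"])/10
    print("t%.2f"%s["t"],s["eef_pos"].round(1),np.degrees(s["tcp_rot"]).round(1),"F",s["ft_force"].round(1),"op",round(s["opening"]*95,1)); print("row",d.round(2),(M.inv()*T).as_rotvec(degrees=True).round(1))
E
python3 -c "
from h import *
go(573.3,199.5,400,3.7)"
```

```text
t0.10 [ 162.4 -603.5  404.2] [-1.80e+02  1.00e-01 -7.49e+01] F [-0.3  0.8 -0.1] op 95.3
row [-66.87 -60.54   0.49] [ -0.    0.  -78.6]
```

Emit:
arm_command([
  [-67, -60.5, 0.4, 0, 0, -78.6],
  [-67, -60.5, 0.4, 0, 0, -78.6],
  [-67, -60.5, 0.4, 0, 0, -78.6],
  [-67, -60.5, 0.4, 0, 0, -78.6],
  [-67, -60.5, 0.4, 0, 0, -78.6],
  [-67, -60.5, 0.4, 0, 0, -78.6],
  [-67, -60.5, 0.4, 0, 0, -78.6],
  [-67, -60.5, 0.4, 0, 0, -78.6],
  [-67, -60.5, 0.4, 0, 0, -78.6],
  [-67, -60.5, 0.4, 0, 0, -78.6],
  [-67, -60.5, 0.4, 0, 0, -78.6],
  [-67, -60.5, 0.4, 0, 0, -78.6],
], jaw=9.5)

```text
t: 1.1
eef_pos: [389.9, -156.2, 402.5]
tcp_rot: [3.141, -0.0, 0.072]
ft_force: [0.1, -0.9, 1.1]
opening: 0.996
```

```bash
python3 -c "
from h import *
go(573.3,199.5,300,3.7)"
```

```text
t1.10 [ 389.9 -156.2  402.5] [180.   -0.    4.1] F [ 0.1 -0.9  1.1] op 94.6
row [ 20.84 -34.16  10.25] [ 0.  -0.   0.4]
```

Emit:
arm_command([
  [20.8, -34, 2, 0, 0, 0.4],
  [20.8, -34, 2, 0, 0, 0.4],
  [20.8, -34, 2, 0, 0, 0.4],
  [20.8, -34, 2, 0, 0, 0.4],
  [20.8, -34, 2, 0, 0, 0.4],
  [20.8, -34, 2, 0, 0, 0.4],
  [20.8, -34, 2, 0, 0, 0.4],
  [20.8, -34, 2, 0, 0, 0.4],
  [20.8, -34, 2, 0, 0, 0.4],
  [20.8, -34, 2, 0, 0, 0.4],
  [20.8, -34, 2, 0, 0, 0.4],
  [20.8, -34, 2, 0, 0, 0.4],
])

```text
t: 2.1
eef_pos: [575.5, 195.5, 381.6]
tcp_rot: [3.141, 0.001, 0.059]
ft_force: [0.6, 0.9, -0.1]
opening: 1.002
```

```bash
python3 -c "
from h import *
go(573.3,199.5,197.3,3.7)
t=read_camera('top');s=read_camera('side')
go(573.3,199.5,197.3,3.7)
c=lambda i,x,y,w=100,h=100: cv2.resize(i[y:y+h,x:x+w,::-1],(400,400))
cv2.imwrite('pics/a.png',np.hstack([c(t,170,170),c(s,215,215)]))"
```

```text
t2.10 [575.5 195.5 381.6] [1.8e+02 1.0e-01 3.4e+00] F [ 0.6  0.9 -0.1] op 95.2
row [-0.17 -0.42 18.43] [ 0.   0.1 -0.3]
t2.20 [575.1 193.9 382.2] [1.8e+02 1.0e-01 3.3e+00] F [ 0.7 -0.8  0.2] op 95.1
row [-0.13 -0.58 18.49] [ 0.   0.1 -0.4]
```

View pics/a.png

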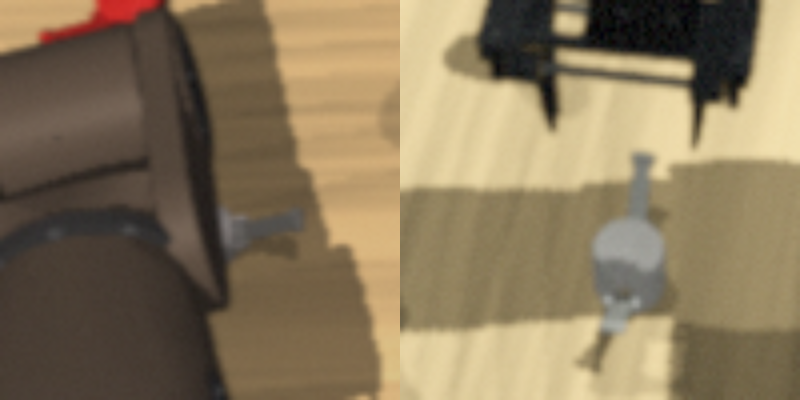

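Side picture: the fingers at (550,125) and (695,145) in the crop straddle the cap, and the arms point clear of them. I'll descend.

Emit:
arm_command([
  [-0.1, -0.6, 3, 0, 0, -0.4],
  [-0.1, -0.6, 6, 0, 0, -0.4],
  [-0.1, -0.6, 9, 0, 0, -0.4],
  [-0.1, -0.6, 12, 0, 0, -0.4],
  [-0.1, -0.6, 14, 0, 0, -0.4],
  [-0.1, -0.6, 16, 0, 0, -0.4],
  [-0.1, -0.6, 17.5, 0, 0, -0.4],
  [-0.1, -0.6, 18.3, 0, 0, -0.4],
  [-0.1, -0.6, 18.4, 0, 0, -0.4],
  [-0.1, -0.6, 18.4, 0, 0, -0.4],
  [-0.1, -0.6, 18.4, 0, 0, -0.4],
])

```text
t: 3.12
eef_pos: [574.4, 200.0, 199.6]
tcp_rot: [-3.141, -0.001, 0.063]
ft_force: [-0.2, 0.0, -0.1]
opening: 0.993
```

```bash
python3 -c "
from h import *
go(573.3,199.5,197.3,3.7)"
```

```text
t3.12 [574.4 200.  199.6] [-1.8e+02 -1.0e-01  3.6e+00] F [-0.2  0.  -0.1] op 94.4
row [-0.11  0.04  0.23] [-0.  -0.1 -0.1]
```

Emit:
arm_command([
  [0, 0, 0.2, 0, 0, 0],
  [0, 0, 0.2, 0, 0, 0],
  [0, 0, 0.2, 0, 0, 0],
  [0, 0, 0.2, 0, 0, 0],
  [0, 0, 0.2, 0, 0, 0],
  [0, 0, 0.2, 0, 0, 0],
  [0, 0, 0.2, 0, 0, 0],
  [0, 0, 0.2, 0, 0, 0],
  [0, 0, 0.2, 0, 0, 0],
  [0, 0, 0.2, 0, 0, 0],
], jaw=4.5)

```text
t: 3.95
eef_pos: [574.1, 200.4, 196.5]
tcp_rot: [3.142, -0.0, 0.064]
ft_force: [-0.6, 1.0, 1.0]
opening: 0.565
```

```bash
python3 -c "
from h import *
go(527,-232,435,3.7)
s=read_camera('side')
cv2.imwrite('pics/b.png',cv2.resize(s[200:350,180:380,::-1],(800,600)))"
```

```text
t3.95 [574.1 200.4 196.5] [180.   -0.    3.7] F [-0.6  1.   1. ] op 53.6
row [ -7.46  42.85 -23.85] [ 0. -0. -0.]
```

Emit:
arm_command([
  [0, 0, -2, 0, 0, 0],
  [0, 0, -5, 0, 0, 0],
  [0, 0, -9, 0, 0, 0],
  [0, 0, -13, 0, 0, 0],
  [0, 0, -17, 0, 0, 0],
  [0, 0, -20.5, 0, 0, 0],
  [0, 0, -23, 0, 0, 0],
  [0, 0, -23.8, 0, 0, 0],
  [0, 0, -23.8, 0, 0, 0],
  [0, 0, -23.8, 0, 0, 0],
])

```text
t: 4.83
eef_pos: [573.9, 200.3, 432.8]
tcp_rot: [3.141, 0.002, 0.064]
ft_force: [0.1, 0.6, -4.2]
opening: 0.568
```

```bash
python3 -c "
from h import *
go(527,-232,435,3.7)"
```

```text
t4.83 [573.9 200.3 432.8] [1.8e+02 1.0e-01 3.7e+00] F [ 0.1  0.6 -4.2] op 53.9
row [-7.44 42.84 -0.18] [ 0.   0.1 -0. ]
```

The cap is held (−4.2 N). I'll carry it across.

Emit:
arm_command([
  [-0.5, 2, -0.2, 0, 0, 0],
  [-1.2, 5, -0.3, 0, 0, 0],
  [-2, 9, -0.3, 0, 0, 0],
  [-2.6, 13, -0.3, 0, 0, 0],
  [-3.2, 17, -0.3, 0, 0, 0],
  [-3.8, 21, -0.3, 0, 0, 0],
  [-4.4, 25, -0.3, 0, 0, 0],
  [-5, 29, -0.3, 0, 0, 0],
  [-5.6, 33, -0.3, 0, 0, 0],
  [-6.3, 37, -0.3, 0, 0, 0],
  [-7, 40.5, -0.3, 0, 0, 0],
  [-7.4, 42.5, -0.3, 0, 0, 0],
])

```text
t: 5.83
eef_pos: [526.7, -232.0, 434.5]
tcp_rot: [-3.14, 0.004, 0.062]
ft_force: [-0.1, 0.3, -5.1]
opening: 0.566
```

Emit:
arm_command([
  [0, 0.2, 0, 0, 0, 0],
  [0, 0.3, 0, 0, 0, 0],
  [0, 0.3, 0, 0, 0, 0],
  [0, 0.3, 0, 0, 0, 0],
  [0, 0.3, 0, 0, 0, 0],
])

```text
t: 6.25
eef_pos: [527.8, -230.4, 437.0]
tcp_rot: [-3.141, 0.001, 0.065]
ft_force: [-0.5, -0.7, -3.9]
opening: 0.566
```

```bash
python3 -c "
from h import *
go(527,-232,430,3.7)
t=read_camera('top');s=read_camera('side')
c=lambda i,x,y,w=100,h=150: cv2.resize(i[y:y+h,x:x+w,::-1],(400,600),interpolation=2)
cv2.imwrite('pics/c.png',np.hstack([c(t,320,140),c(s,262,80)]))"
```

```text
t6.25 [ 527.8 -230.4  437. ] [-180.     0.     3.7] F [-0.5 -0.7 -3.9] op 53.8
row [-0.09  0.16  0.7 ] [-0.  0.  0.]
```

View pics/c.png

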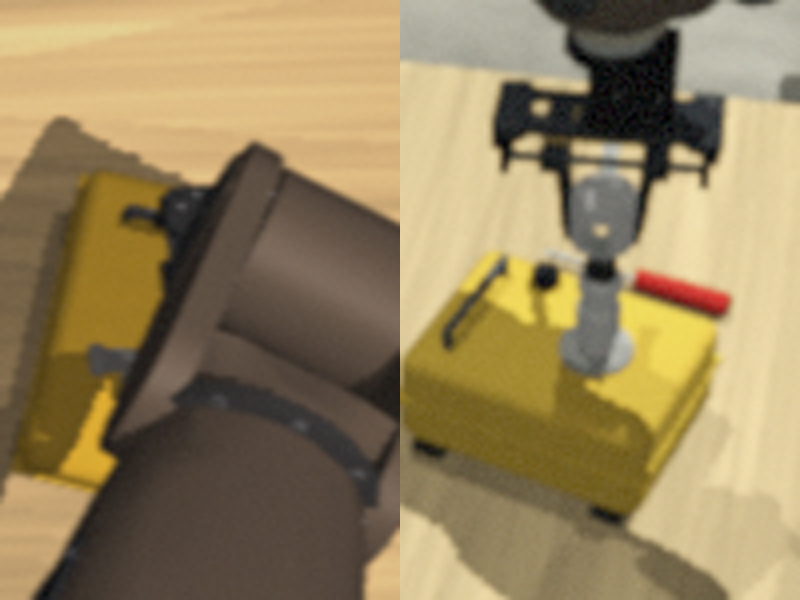

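Emit:
arm_command([
  [0, 0.25, 0, 0, 0, 0],
  [0, 0.25, 0.8, 0, 0, 0],
  [0, 0.25, 1.6, 0, 0, 0],
  [0, 0.25, 2.4, 0, 0, 0],
  [0, 0.25, 3.0, 0, 0, 0],
  [0, 0.25, 3.3, 0, 0, 0],
  [0, 0.25, 3.5, 0, 0, 0],
  [0, 0.25, 3.5, 0, 0, 0],
  [0, 0.25, 3.5, 0, 0, 0],
])

```text
t: 7.1
eef_pos: [527.8, -234.0, 402.6]
tcp_rot: [3.141, -0.0, 0.064]
ft_force: [-0.3, -0.9, -4.3]
opening: 0.567
```

```bash
python3 -c "
from h import *
go(528.2,-233,400,3.7)"
```

```text
t7.10 [ 527.8 -234.   402.6] [180.   -0.    3.7] F [-0.3 -0.9 -4.3] op 53.8
row [ 0.05 -0.1   0.26] [ 0. -0. -0.]
```

Emit:
arm_command([
  [0, -0.1, 0.3, 0, 0, 0],
  [0, -0.1, 0.6, 0, 0, 0],
  [0, -0.1, 0.9, 0, 0, 0],
  [0, -0.1, 1.2, 0, 0, 0],
  [0, -0.1, 1.2, 0, 0, 0],
  [0, -0.1, 1.2, 0, 0, 0],
])

```text
t: 7.6
eef_pos: [527.7, -233.3, 390.2]
tcp_rot: [3.141, 0.0, 0.064]
ft_force: [1.2, -4.3, -5.3]
opening: 0.563
```

Light side contact, with the rim pushing the tool toward −y. The cap is on the chamfer, so I'll yield that way and keep going.

Emit:
arm_command([
  [0, 0.1, 0.2, 0, 0, 0],
  [0, 0.1, 0.4, 0, 0, 0],
  [0, 0.1, 0.6, 0, 0, 0],
  [0, 0.1, 0.8, 0, 0, 0],
  [0, 0.1, 1.0, 0, 0, 0],
  [0, 0.1, 1.0, 0, 0, 0],
])

```text
t: 8.1
eef_pos: [527.7, -233.9, 380.0]
tcp_rot: [-3.141, 0.001, 0.064]
ft_force: [0.2, 0.5, -4.1]
opening: 0.565
```

No side load now, and the cap is about 16 mm over the rim. Next: approach the seal and press slowly.

Emit:
arm_command([
  [0, 0, 0.2, 0, 0, 0],
  [0, 0, 0.4, 0, 0, 0],
  [0, 0, 0.6, 0, 0, 0],
  [0, 0, 0.8, 0, 0, 0],
  [0, 0, 0.95, 0, 0, 0],
  [0, 0, 1.1, 0, 0, 0],
  [0, 0, 1.25, 0, 0, 0],
  [0, 0, 1.4, 0, 0, 0],
])

```text
t: 8.77
eef_pos: [527.7, -234.0, 367.1]
tcp_rot: [3.141, -0.0, 0.064]
ft_force: [-4.6, 2.2, 10.4]
opening: 0.566
```

Emit:
arm_command([
  [0, 0, 0.1, 0, 0, 0],
  [0, 0, 0.2, 0, 0, 0],
  [0, 0, 0.3, 0, 0, 0],
  [0, 0, 0.4, 0, 0, 0],
  [0, 0, 0.5, 0, 0, 0],
])

```text
t: 9.18
eef_pos: [527.6, -233.9, 362.8]
tcp_rot: [3.141, -0.001, 0.064]
ft_force: [-4.4, 1.8, 9.5]
opening: 0.567
```

Seal moving at about 14 N. I'll continue in small steps.

Emit:
arm_command([
  [0, 0, 0.07, 0, 0, 0],
  [0, 0, 0.14, 0, 0, 0],
  [0, 0, 0.21, 0, 0, 0],
  [0, 0, 0.28, 0, 0, 0],
  [0, 0, 0.35, 0, 0, 0],
])

```text
t: 9.6
eef_pos: [527.6, -233.9, 359.4]
tcp_rot: [3.141, -0.001, 0.064]
ft_force: [-3.9, 2.3, 10.3]
opening: 0.564
```

Emit:
arm_command([
  [0, 0, 0.05, 0, 0, 0],
  [0, 0, 0.1, 0, 0, 0],
  [0, 0, 0.15, 0, 0, 0],
])

```text
t: 9.85
eef_pos: [527.6, -233.9, 357.8]
tcp_rot: [3.141, -0.001, 0.064]
ft_force: [-4.4, 0.7, 11.0]
opening: 0.564
```

Emit:
arm_command([
  [0, 0, 0.04, 0, 0, 0],
  [0, 0, 0.08, 0, 0, 0],
  [0, 0, 0.12, 0, 0, 0],
])

```text
t: 10.1
eef_pos: [527.6, -233.9, 356.6]
tcp_rot: [3.141, -0.001, 0.064]
ft_force: [-4.0, 2.1, 10.0]
opening: 0.569
```

Emit:
arm_command([
  [0, 0, 0.04, 0, 0, 0],
  [0, 0, 0.08, 0, 0, 0],
])

```text
t: 10.27
eef_pos: [527.6, -233.9, 356.4]
tcp_rot: [3.14, -0.001, 0.064]
ft_force: [-7.0, 2.6, 20.3]
opening: 0.566
```

Emit:
arm_command([
  [0, 0, 0.03, 0, 0, 0],
  [0, 0, 0.03, 0, 0, 0],
])

```text
t: 10.43
eef_pos: [527.5, -233.9, 356.4]
tcp_rot: [3.14, -0.002, 0.064]
ft_force: [-6.6, 4.6, 17.4]
opening: 0.57
```

Hard stop reached: force rose to 20 N and z held at 356.4, against 356.5 predicted. Releasing.

Emit:
arm_command([
  [0, 0, -0.05, 0, 0, 0],
  [0, 0, -0.05, 0, 0, 0],
  [0, 0, -0.05, 0, 0, 0],
  [0, 0, -0.05, 0, 0, 0],
  [0, 0, -0.05, 0, 0, 0],
  [0, 0, -0.05, 0, 0, 0],
  [0, 0, -0.05, 0, 0, 0],
  [0, 0, -0.05, 0, 0, 0],
], jaw=9.5)

```text
t: 11.1
eef_pos: [527.8, -234.0, 354.6]
tcp_rot: [3.142, 0.0, 0.064]
ft_force: [0.3, 0.1, -0.0]
opening: 0.995
```

Emit:
arm_command([
  [0, 0, -1, 0, 0, 0],
  [0, 0, -3, 0, 0, 0],
  [0, 0, -5, 0, 0, 0],
  [0, 0, -7, 0, 0, 0],
  [0, 0, -8.5, 0, 0, 0],
  [0, 0, -9.5, 0, 0, 0],
  [0, 0, -10, 0, 0, 0],
  [0, 0, -10, 0, 0, 0],
])

```text
t: 11.77
eef_pos: [527.6, -233.9, 455.7]
tcp_rot: [3.141, -0.001, 0.064]
ft_force: [0.3, 0.1, -0.4]
opening: 1.0
```

```bash
python3 -c "
from h import *
go(527.6,-234,455,3.7)
s=read_camera('side')
cv2.imwrite('pics/d.png',cv2.resize(s[90:210,250:370,::-1],(600,600),interpolation=2))"
```

```text
t11.77 [ 527.6 -233.9  455.7] [ 1.799e+02 -1.000e-01  3.700e+00] F [ 0.3  0.1 -0.4] op 95.0
row [-0.01  0.01  0.07] [ 0.1 -0.1 -0. ]
```

View pics/d.png

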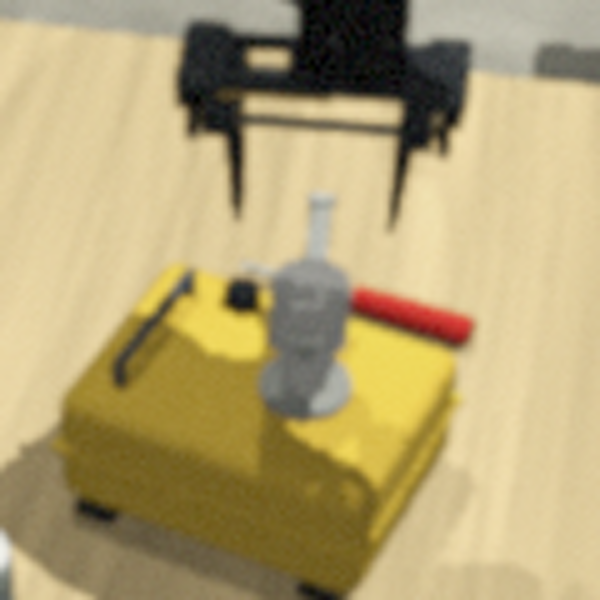

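The cap is level and down on the adaptor, both arms still up. Now I'll shut the jaws and move over the +y arm, 62 mm from the axis.

Emit:
arm_command([
  [0, -2, 0, 0, 0, 0],
  [0, -4, 0, 0, 0, 0],
  [0, -5.5, 0, 0, 0, 0],
  [0, -6.2, 0, 0, 0, 0],
  [0, -6.2, 0, 0, 0, 0],
  [0, -6.2, 0, 0, 0, 0],
  [0, -6.2, 0, 0, 0, 0],
  [0, -6.2, 0, 0, 0, 0],
  [0, -6.2, 0.5, 0, 0, 0],
  [0, -6.2, 1.5, 0, 0, 0],
  [0, -6.2, 2.3, 0, 0, 0],
  [0, -6.2, 3, 0, 0, 0],
], jaw=0)

```text
t: 12.82
eef_pos: [523.6, -172.2, 423.2]
tcp_rot: [-3.141, 0.001, 0.064]
ft_force: [-0.1, 0.5, -0.3]
opening: 0.213
```

Emit:
arm_command([
  [0, 0, 0.5, 0, 0, 0],
  [0, 0, 1, 0, 0, 0],
  [0, 0, 1.5, 0, 0, 0],
  [0, 0, 2, 0, 0, 0],
  [0, 0, 2.5, 0, 0, 0],
  [0, 0, 3, 0, 0, 0],
  [0, 0, 3.2, 0, 0, 0],
])

```text
t: 13.4
eef_pos: [523.7, -172.0, 392.1]
tcp_rot: [-3.141, 0.0, 0.064]
ft_force: [-0.5, 1.6, 3.0]
opening: 0.004
```

Emit:
arm_command([
  [0, 0, 0.4, 0, 0, 0],
  [0, 0, 0.8, 0, 0, 0],
  [0, 0, 1.2, 0, 0, 0],
  [0, 0, 1.6, 0, 0, 0],
  [0, 0, 2, 0, 0, 0],
  [0, 0, 2.4, 0, 0, 0],
  [0, 0, 2.8, 0, 0, 0],
  [0, 0, 3.1, 0, 0, 0],
])

```text
t: 14.07
eef_pos: [523.8, -172.3, 361.5]
tcp_rot: [3.141, -0.001, 0.064]
ft_force: [-0.3, -1.1, 6.1]
opening: 0.002
```

Emit:
arm_command([
  [0, 0, 0.2, 0, 0, 0],
  [0, 0, 0.4, 0, 0, 0],
  [0, 0, 0.6, 0, 0, 0],
])

```text
t: 14.32
eef_pos: [523.9, -172.4, 355.8]
tcp_rot: [3.14, -0.001, 0.064]
ft_force: [-0.8, 0.4, 5.1]
opening: 0.005
```

Emit:
arm_command([
  [0, 0, 0.15, 0, 0, 0],
  [0, 0, 0.3, 0, 0, 0],
  [0, 0, 0.45, 0, 0, 0],
])

```text
t: 14.57
eef_pos: [523.9, -172.3, 351.2]
tcp_rot: [3.141, -0.001, 0.064]
ft_force: [0.6, 0.6, 4.3]
opening: 0.002
```

Emit:
arm_command([
  [0, 0, 0.1, 0, 0, 0],
  [0, 0, 0.2, 0, 0, 0],
  [0, 0, 0.3, 0, 0, 0],
])

```text
t: 14.82
eef_pos: [523.8, -172.1, 348.2]
tcp_rot: [3.141, -0.0, 0.064]
ft_force: [0.5, 1.3, 3.9]
opening: 0.006
```

Emit:
arm_command([
  [0, 0, 0.1, 0, 0, 0],
  [0, 0, 0.2, 0, 0, 0],
  [0, 0, 0.3, 0, 0, 0],
])

```text
t: 15.07
eef_pos: [523.8, -172.1, 345.1]
tcp_rot: [3.142, 0.0, 0.064]
ft_force: [0.6, -0.1, 4.0]
opening: 0.002
```

Emit:
arm_command([
  [0, 0, 0.1, 0, 0, 0],
  [0, 0, 0.2, 0, 0, 0],
  [0, 0, 0.3, 0, 0, 0],
])

```text
t: 15.32
eef_pos: [523.8, -172.1, 342.1]
tcp_rot: [-3.142, 0.0, 0.064]
ft_force: [-0.7, 1.0, 7.0]
opening: 0.004
```

Emit:
arm_command([
  [0, 0, 0.06, 0, 0, 0],
  [0, 0, 0.12, 0, 0, 0],
  [0, 0, 0.12, 0, 0, 0],
])

```text
t: 15.57
eef_pos: [523.8, -172.0, 341.3]
tcp_rot: [3.142, -0.0, 0.064]
ft_force: [-0.8, 3.2, 8.7]
opening: 0.004
```

Emit:
arm_command([
  [0, 0, 0.08, 0, 0, 0],
  [0, 0, 0.16, 0, 0, 0],
  [0, 0, 0.16, 0, 0, 0],
])

```text
t: 15.82
eef_pos: [523.9, -171.8, 340.1]
tcp_rot: [-3.142, -0.001, 0.064]
ft_force: [-1.0, 5.2, 12.8]
opening: 0.007
```

Force rises steeply with almost no motion. That is about 0.35 N·m, three times the arm's drag, so it's at its stop. I'll lift, cross over the cap and look.

Emit:
arm_command([
  [0, 0, -1, 0, 0, 0],
  [0, 0, -3.5, 0, 0, 0],
  [0, 0, -6.5, 0, 0, 0],
  [0, 0, -9, 0, 0, 0],
  [0, 0, -11, 0, 0, 0],
  [0, 0, -11.5, 0, 0, 0],
  [0, 3, -11.5, 0, 0, 0],
  [0, 6.5, -11.5, 0, 0, 0],
  [0, 9.5, -11.5, 0, 0, 0],
  [0, 11.8, -11.5, 0, 0, 0],
  [0, 12.4, -11.5, 0, 0, 0],
  [0, 12.4, -11.5, 0, 0, 0],
])

```text
t: 16.82
eef_pos: [531.5, -297.2, 453.1]
tcp_rot: [-3.141, 0.002, 0.062]
ft_force: [1.0, -0.1, 0.3]
opening: 0.001
```

```bash
python3 -c "
from h import *
go(531.7,-296,455,3.7)
s=read_camera('side')
cv2.imwrite('pics/e.png',cv2.resize(s[90:190,260:360,::-1],(600,600),interpolation=2))"
```

```text
t16.82 [ 531.5 -297.2  453.1] [-1.799e+02  1.000e-01  3.500e+00] F [ 1.  -0.1  0.3] op 0.1
row [ 0.03 -0.12 -0.19] [-0.1  0.1 -0.2]
```

View pics/e.png

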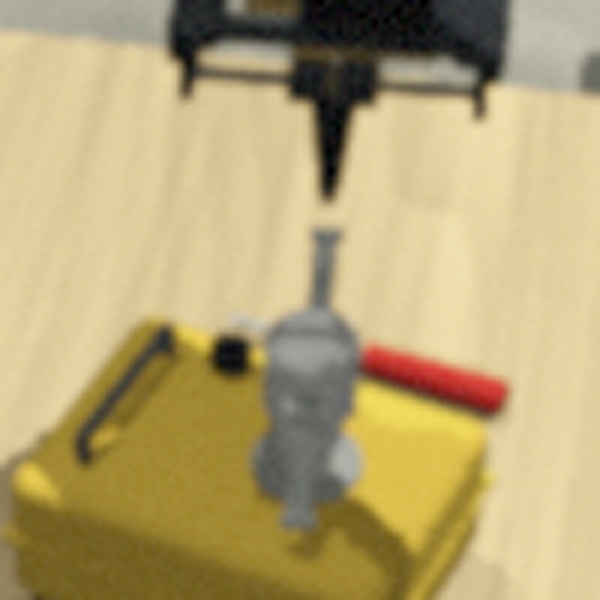

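The near arm is down, tip at about image (309.7,177). I'll press the far arm the same way.

Emit:
arm_command([
  [0, -0.1, 1, 0, 0, 0],
  [0, -0.1, 2, 0, 0, 0],
  [0, -0.1, 3, 0, 0, 0],
  [0, -0.1, 3.6, 0, 0, 0],
  [0, -0.1, 4.2, 0, 0, 0],
  [0, -0.1, 4.8, 0, 0, 0],
  [0, -0.1, 5.4, 0, 0, 0],
  [0, -0.1, 6, 0, 0, 0],
  [0, -0.1, 6.5, 0, 0, 0],
  [0, -0.1, 7, 0, 0, 0],
  [0, -0.1, 7.5, 0, 0, 0],
  [0, -0.1, 8, 0, 0, 0],
])

```text
t: 17.87
eef_pos: [531.7, -295.0, 374.2]
tcp_rot: [3.141, -0.001, 0.064]
ft_force: [0.9, -2.7, 3.3]
opening: 0.002
```

Emit:
arm_command([
  [0, 0, 0.4, 0, 0, 0],
  [0, 0, 0.8, 0, 0, 0],
  [0, 0, 1.2, 0, 0, 0],
  [0, 0, 1.6, 0, 0, 0],
  [0, 0, 1.9, 0, 0, 0],
])

```text
t: 18.28
eef_pos: [531.7, -294.7, 355.3]
tcp_rot: [-3.142, -0.0, 0.064]
ft_force: [-0.2, 0.2, 6.6]
opening: 0.006
```

Emit:
arm_command([
  [0, 0, 0.2, 0, 0, 0],
  [0, 0, 0.4, 0, 0, 0],
  [0, 0, 0.6, 0, 0, 0],
])

```text
t: 18.53
eef_pos: [531.6, -294.9, 349.4]
tcp_rot: [3.141, -0.0, 0.064]
ft_force: [-0.8, -2.6, 6.0]
opening: 0.001
```

```bash
python3 -c "
from h import *
a=np.array([527.7,-234.2]);d=np.array([-.065,.998])
for g in (30,40,50):
    r=np.radians(g); print(g,proj('side',[*(a+d*(30+66*np.cos(r))),180-66*np.sin(r)]))"
```

```text
30 [308.36271658 177.40540169]
40 [308.43754007 178.06417039]
50 [308.57014986 178.12763967]
```

Emit:
arm_command([
  [0, 0, 0.1, 0, 0, 0],
  [0, 0, 0.2, 0, 0, 0],
  [0, 0, 0.3, 0, 0, 0],
  [0, 0, 0.4, 0, 0, 0],
])

```text
t: 18.87
eef_pos: [531.8, -295.3, 346.5]
tcp_rot: [3.139, -0.002, 0.064]
ft_force: [-0.1, -4.0, 14.2]
opening: 0.007
```

Emit:
arm_command([
  [0, 0, 0.08, 0, 0, 0],
  [0, 0, 0.16, 0, 0, 0],
  [0, 0, 0.24, 0, 0, 0],
])

```text
t: 19.12
eef_pos: [531.9, -295.7, 344.9]
tcp_rot: [3.138, -0.003, 0.064]
ft_force: [-0.3, -6.1, 18.0]
opening: 0.007
```

Emit:
arm_command([
  [0, 0, 0.08, 0, 0, 0],
  [0, 0, 0.16, 0, 0, 0],
  [0, 0, 0.16, 0, 0, 0],
])

```text
t: 19.37
eef_pos: [532.0, -295.9, 343.7]
tcp_rot: [3.136, -0.004, 0.064]
ft_force: [-0.2, -7.4, 19.7]
opening: 0.004
```

Same signature on this arm: 18–20 N with almost no motion. I'll retreat and check from both cameras.

Emit:
arm_command([
  [0, 0, -1, 0, 0, 0],
  [0, 0, -3.5, 0, 0, 0],
  [0, 0, -6.5, 0, 0, 0],
  [0, 0, -9.5, 0, 0, 0],
  [0, 0, -12, 0, 0, 0],
  [-2, 3, -13, 0, 0, 0],
  [-6, 6.5, -13, 0, 0, 0],
  [-10, 10, -13, 0, 0, 0],
  [-14, 13, -13, 0, 0, 0],
  [-18, 17, -13, 0, 0, 0],
  [-22, 20, -13, 0, 0, 0],
  [-25, 22, -13, 0, 0, 0],
])

```text
t: 20.37
eef_pos: [331.3, -499.5, 470.9]
tcp_rot: [-3.14, 0.0, 0.064]
ft_force: [1.1, 0.3, -0.1]
opening: 0.005
```

Emit:
arm_command([
  [-3, 3, 0, 0, 0, 0],
  [-6, 6, 0, 0, 0, 0],
  [-8, 8, 0, 0, 0, 0],
  [-8, 8, 0, 0, 0, 0],
  [-8, 8, 0, 0, 0, 0],
])

```text
t: 20.78
eef_pos: [256.9, -584.3, 470.3]
tcp_rot: [-3.139, 0.0, 0.061]
ft_force: [0.8, 0.3, 0.2]
opening: 0.006
```

```bash
python3 -c "
from h import *
go(531.7,-296,455,3.7)
t=read_camera('top');s=read_camera('side')
c=lambda i,x,y,w=80,h=100: cv2.resize(i[y:y+h,x:x+w,::-1],(400,500),interpolation=2)
cv2.imwrite('pics/f.png',np.hstack([c(t,325,180),c(s,268,100)]))
a=np.array([527.7,-234.2]);d=np.array([-.065,.998])
for k in (1,-1):
  for g in (0,20,35,50):
    r=np.radians(g); X=[*(a+k*d*(30+66*np.cos(r))),180-66*np.sin(r)]; print(k,g,((proj('top',X)-[325,180]+.5)*5).round(),((proj('side',X)-[268,100]+.5)*5).round()+[400,0])
for X in([*a,209],[*a,110]):print(((proj('top',X)-[325,180]+.5)*5).round(),((proj('side',X)-[268,100]+.5)*5).round()+[400,0])"
```

```text
t20.78 [ 256.9 -584.3  470.3] [-179.9    0.     3.5] F [0.8 0.3 0.2] op 0.6
row [ 29.19 -27.09   1.59] [-0.1  0.  -0.2]
1 0 [ 34. 281.] [605. 363.]
1 20 [ 37. 285.] [604. 383.]
1 35 [ 47. 287.] [604. 392.]
1 50 [ 64. 288.] [605. 393.]
-1 0 [374. 250.] [631. 179.]
-1 20 [356. 256.] [629. 207.]
-1 35 [335. 261.] [627. 230.]
-1 50 [309. 265.] [625. 254.]
[215. 259.] [620. 234.]
[180. 280.] [614. 342.]
```

View pics/f.png

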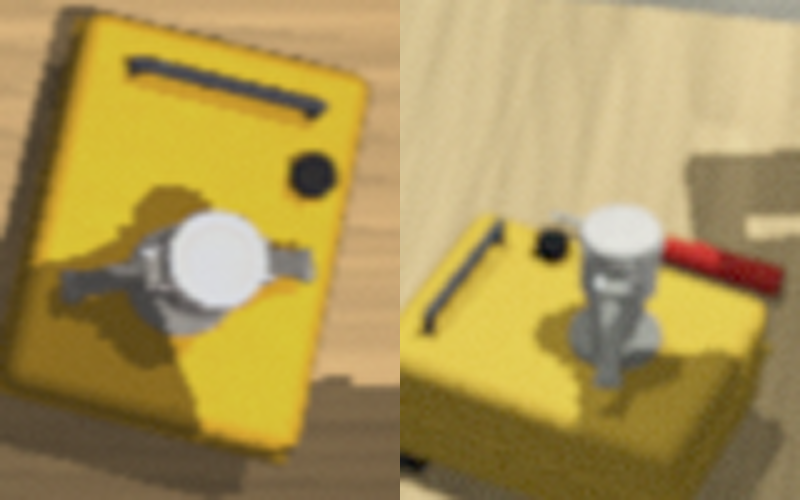

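The final views agree with both arms locked. The left tip is at crop x≈62 (64 predicted at 50° down), the right tip at 312 (309 predicted), and the drum is level and at home height. The gripper is well clear, so I'm handing in.

```bash
python3 -c "
from cell import *
print(job_done(),state()['t'])"
```

```text
the job is handed in; nothing more can be done
the job is handed in; nothing more can be done
```

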